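Lift the boiled egg over the pickling jar with kitchen tongs

TASK

Pick the kitchen tongs up off their wooden rest, close them on the white egg and lift it out of its cup, touching the egg with nothing but the tongs and without dropping it. Finish while still gripping the tongs, with the egg held still and centred just above the mouth of the open jar, its underside about 3 cm over the rim (1 to 6 cm will do), clear of the jar. Do not put the egg in or let anything go, and leave the jar, the egg cup and everything else on the table where they stand.

Things in the scene. Friction and masses are not known exactly. Their poses are not given: they have to be found in the camera images.
- tongs_grip (a point): Point midway between the blue handle pads of the kitchen tongs, half-way up: 12 mm above the tongs' underside, 30 mm above the table at the start. x points along the tongs to the tips (98 mm ahead; joint end 115 mm behind), z up. Over the pads (80 mm long, 24 mm high) the tongs measure 60 mm open, about 40 mm when closed on the egg. Squeezed to 52 mm they can be carried open.
- tongs_tip (a point): Point midway between the tongs' blue tips, 12 mm above the tongs' underside: where the egg's centre should be when the tongs close. The tips are shallow V-shaped plates, 40 mm long, 24 mm high, that cup the egg; the gap is about 70 mm open, about 55 mm with the pads squeezed to 52 mm. Same axes as tongs_grip.
- egg_center (a point): Centre of the white egg (44 mm wide, 57 mm high, about 60 g), standing upright in its cup at the start; the centre is then 57 mm above the table, half-way up the egg, 28.5 mm above its underside and 6.5 mm above its widest level. The tongs clasp it well with their tips at this height, from any side, just clear of the cup's rim (41 mm).
- egg: The white egg; the origin is at its blunt lower end.
- egg_cup: Loose blue ceramic egg cup, 41 mm high, 45 mm wide at the rim; origin at the centre of its underside. The egg stands in it, its lower 12 mm sunk below the rim.
- open_jar: Loose open glass jar with an orange rubber ring below the rim, 90 mm wide, 88 mm high, 0.3 kg; origin at the centre of its underside.
- jar_rim (a point): Centre of the open jar's mouth (75 mm inside width), level with the rim, 88 mm above the table.
- tongs: Kitchen tongs, 240 mm long, 105 g, steel with blue pads and tips, lying on edge: two strips 24 mm high that open sideways, level. They spring open by themselves: the pads push back with 4 N a side when open, 7 N when closed on the egg; a squeeze of 20 to 40 N holds the egg firmly. Origin on the joint's axis at the underside, x along the tongs to the tips, z up.
- tongs_rest: Fixed wooden rest under the tongs: two cross bars 18 mm high, one under the joint end (50 mm long), one 68 mm ahead of tongs_grip (120 mm long), joined by a strip 30 mm wide, 5 mm high below the middle of the tongs. Beside the pads there is nothing down to the table. Origin at the table, below the joint end; x along the rest.
- tongs_left: The left arm of the tongs (seen from the joint end), hinged at the joint end: it turns 0.16 rad inward from fully open; both arms always move alike. Origin at the joint end.
- tongs_right: The right arm of the tongs (seen from the joint end), hinged at the joint end: it turns 0.16 rad inward from fully open; both arms always move alike. Origin at the joint end.
- pickle_jar: Bystander: closed jar of green pickles, 84 mm wide, 140 mm high. Origin at the centre of its underside.
- tomato_jar: Bystander: closed jar of tomatoes, red, 76 mm wide, 110 mm high. Origin at the centre of its underside.
- beet_jar: Bystander: closed jar of beetroot, dark purple, 76 mm wide, 110 mm high. Origin at the centre of its underside.
- screw_lid: Bystander: brass-coloured jar lid with a white top, 86 mm wide, 16 mm high, lying on the table. Origin at the centre of its underside.
- wooden_spoon: Bystander: wooden spoon, 250 mm long, lying at the left.
Mind the look-alikes: they are no part of the job. Leave any orange or purple look-alike of the egg alone.

How it is judged:
By the outcome, as a careful person would: the job done as asked, in the order asked, and still so for the second after the job is handed in, while the arm keeps its last pose, push and grip.
It also fails if it takes over 45 s, if anything falls off the work surface, if the arm or the gripper's body presses on something with over 40 N, if the wrist force passes 120 N, or if a joint passes its speed limit or range.

ROBOT

A 7-joint arm with a two-finger parallel gripper is mounted at the origin on the work surface. World frame = base frame: x ahead of the robot, y to its left, z up, the work surface at z = 0. Lengths are in mm, angles in rad, forces in N, time in s.
With the tool pointing down it reaches from about 400 to 875 mm from the base axis. Payload 4.4 kg.
Tool frame: the origin (TCP) lies on the centre line of the jaws, within the pads' length; the fingertips stand 19 mm ahead of it and the grasp point (between the pads) is the TCP; z points along the fingers, y is the line along which they close (so a half turn about z gives the same grasp; the last joint's range is limited). The gripper opens to 85 mm and grips with 20 to 120 N. Pads are 22 mm wide; open, the fingers measure 114 mm over their backs; the gripper's body (76 mm by 85 mm) begins 54 mm behind the grasp point. The pads swing forward as they close: fully open they stand 13 mm farther back than shut.
Start: joints at [-1.223, 0.628, 0.038, 1.517, -0.027, 0.996, -0.02], TCP at [261.338, 595.164, 227.213] pointing down, gripper open.
Joint ranges: [-3.06, 3.06], [-0.37, 2.12], [-1.25, 1.32], [0.18, 2.47], [-1.1, 4.24], [0.23, 1.98], [-2.94, 2.94]. Speed limits (rad/s): [2.57, 2.57, 3.14, 3.14, 3.14, 3.14, 3.14].

INTERFACE

Orientations are given as [roll, pitch, yaw] about the fixed x, y, z axes, in that order (R = Rz(yaw) Ry(pitch) Rx(roll)).
In Python, from cell import ctrl, viewer, silhouettes gives the robot as it stands.
- The arm moves only by the shell command python3 -m creep 'ROWS'. ROWS is JSON, a list of rows, each an object with "jaw": the gripper command: -1 is shut, 1 is fully open, values between are in proportion; "xyz": the shift along the tool's x, y, z in mm, a list of three; "angular": the turn, a rotation vector about the tool's x, y, z in rad, a list of three. In form: [{"jaw": jaw, "xyz": [tx, ty, tz], "angular": [rx, ry, rz]}, ...]. A call has 1 to 12 rows; each row is the pose to reach, as a shift and turn from the pose commanded when the call began, along the tool's axes at that moment; what a row does not reach only later rows make up. A row lasts 1/8 s, in which the tool goes at most 62.5 mm and 10.7 degrees, less where a joint would pass 70% of its speed; a pose out of reach is approached as far as the arm can. A call with a gripper value outside its range is refused whole. The fingers move at their own pace and stop on an object; the grip force is fixed at half the most. Time passes only in rows, so rows that repeat a pose let the fingers close. It gives the time, the measured TCP pose, the force, the opening and the grip force at its end, in the units of the state.
- ctrl.read_state(): the state, without advancing time (a new reading comes with each control period).
- viewer.get_image(name): name is "scene" or "top" or "wrist"; returns (picture, depth): 384x512x3 uint8, red, green, blue; 384x512 float32, mm along the optical axis (not along the pixel's ray), 0 where there is no reading.
- viewer.camera_model(name): a dict with "fx", "fy", "cx", "cy" (pixels), "dist" ([k1, k2, p1, p2, k3] as OpenCV has them; the pictures are not rectified), "T" (4x4, takes a point from camera to world coordinates). Camera axes: x right, y down, z forward; pixel columns grow to the right and rows downward; lengths in mm; the calibration is good to about 2 mm. A picture is of the moment at which its call begins: read the wrist's pose just before it. camera_model takes no time and is no camera call; for the wrist camera it gives the pose at the moment of the call.
- ctrl.finish_job(): hands the job in; it is judged then, once.
Trained networks look in the newest picture that a camera, given by its name, has taken for a name from the list of things; names that differ only in an ending like _2 or _b are one class to them, and where a whole thing is asked for, a point or a joint stands for the part that bears it (a point fixed in the world has none). Each returns a list of dicts, best first, with "score" (0 to 1); they miss things now and then, are a little off and sometimes report something else, mostly with a low value. They report only what shows in the picture. A call takes as long as a camera call. They do not tell look-alikes from the thing itself.
- silhouettes(camera, target): "pixels" (384x512 bool, what is visible of it) and "xy" ([column, row] in pixels, amid what is visible of it).
The state is a dict: "clock": time; "qpos": joint angles; "qd": joint speeds; "tau": joint torques, N m; "eef_pos": TCP position; "tool_rot": TCP orientation; "force": force on the tool from outside, world axes, zero at the start; "torque": the same for the moment, N m; "width": finger opening in mm; "gripper_force": force on a finger pad.
Only numpy, scipy, OpenCV 4.12 (cv2) and the standard library are available. Lean on these libraries where they do the work, as an engineer would, in place of code of your own. Each camera call takes 0.05 s, during which the arm holds its last target. There are 200 camera calls.

## Working session

There is one attempt and no reset: what is moved stays moved. The work goes in short steps, Python scripts to look and compute and a shell command to move; the robot and the scene stay as the last step left them, time stands still between calls to the robot, and variables do not carry over. Pictures are saved under pics/ and viewed, at most 10 in all, crops included, and the job is handed in when it is done.

```bash
ls; mkdir -p pics; cat > h.py <<'E'
import numpy as np, cv2
from cell import ctrl, viewer, silhouettes
def world(cam, px, depth, M=None):
    M=M or viewer.camera_model(cam)
    K=np.array([[M['fx'],0,M['cx']],[0,M['fy'],M['cy']],[0,0,1.]])
    px=np.asarray(px,float).reshape(-1,1,2)
    n=cv2.undistortPoints(px,K,np.array(M['dist'],float)).reshape(-1,2)
    d=np.asarray(depth,float).reshape(-1,1)
    P=np.c_[n*d,d]
    T=np.array(M['T']); return P@T[:3,:3].T+T[:3,3]
def cloud(cam,mask,dep,M=None):
    m=mask&(dep>0); r,c=np.nonzero(m)
    return world(cam,np.c_[c,r],dep[r,c],M)
E
python3 - <<'E'
from h import *
s=ctrl.read_state(); print({k:s[k] for k in('clock','eef_pos','tool_rot','width')})
for cam in('top','scene'):
    im,d=viewer.get_image(cam); cv2.imwrite(f'pics/{cam}0.png',im[:,:,::-1])
    for n in('tongs','tongs_rest','egg','egg_cup','open_jar','pickle_jar','tomato_jar','beet_jar'):
        for o in silhouettes(cam,n):
            if o['score']<.3: continue
            P=cloud(cam,o['pixels'],d)
            print(cam,n,round(o['score'],2),np.round(o['xy']),len(P), P.min(0).round(),P.max(0).round(),np.median(P,0).round()) if len(P) else 0
E
```

```text
pics
{'clock': 0.0, 'eef_pos': array([261.09516742, 594.56585689, 226.30126523]), 'tool_rot': array([-3.13972056e+00,  4.48373544e-05,  2.72779105e+00]), 'width': 85.59838930140751}
top tongs 0.85 [342. 244.] 215 [ 324. -233.   -4.] [ 490. -165.   48.] [ 432. -175.   40.]
top tongs_rest 0.61 [347. 229.] 799 [ 311. -269.   -5.] [ 541. -154.   25.] [ 462. -199.    6.]
top egg 0.73 [164. 164.] 166 [633. 327.  16.] [670. 365.  60.] [649. 343.  45.]
top egg 0.62 [148. 266.] 204 [329. 353.  -6.] [372. 401.  60.] [350. 367.  46.]
top egg 0.53 [187. 166.] 186 [624. 244.  16.] [665. 286.  60.] [641. 263.  44.]
top egg 0.51 [169. 191.] 185 [543. 292.  -2.] [583. 349.  88.] [560. 309.  76.]
top open_jar 0.83 [242. 188.] 912 [522.  55.  -5.] [630. 142.  92.] [576. 102.   9.]
top pickle_jar 0.85 [223. 127.] 993 [708. 118.  -5.] [787. 206. 145.] [737. 155. 136.]
top tomato_jar 0.98 [332. 124.] 805 [ 728. -197.   -6.] [ 844. -112.  116.] [ 755. -146.  107.]
top tomato_jar 0.36 [348. 233.] 999 [ 306. -279.   -6.] [ 545. -154.   45.] [ 454. -199.    6.]
top tomato_jar 0.3 [340. 245.] 349 [ 324. -230.
[... 610 characters left out ...]
 egg 0.71 [379. 280.] 307 [632. 329.  -4.] [680. 377.  59.] [669. 348.  40.]
scene egg 0.62 [405. 189.] 237 [347. 354.  11.] [379. 399.  60.] [366. 374.  38.]
scene egg 0.51 [380. 238.] 286 [559. 295.  39.] [590. 336.  88.] [579. 314.  69.]
scene egg_cup 0.51 [371. 250.] 197 [552. 295.  -5.] [590. 338.  45.] [577. 315.   6.]
scene open_jar 0.75 [286. 220.] 1545 [464.  40.  -6.] [621. 146.  90.] [593. 101.  51.]
scene pickle_jar 0.55 [291. 278.] 2178 [614. 103.  -4.] [799. 202. 144.] [779. 164. 114.]
scene tomato_jar 0.84 [160. 250.] 1560 [ 662. -229.   -3.] [ 809. -112.  114.] [ 786. -137.   86.]
scene beet_jar 0.58 [ 87. 200.] 1374 [ 565. -498.   -4.] [ 727. -349.  114.] [ 703. -373.   80.]
```

View pics/top0.png

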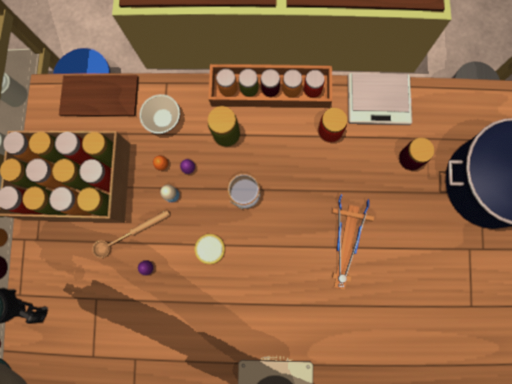

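View pics/scene0.png

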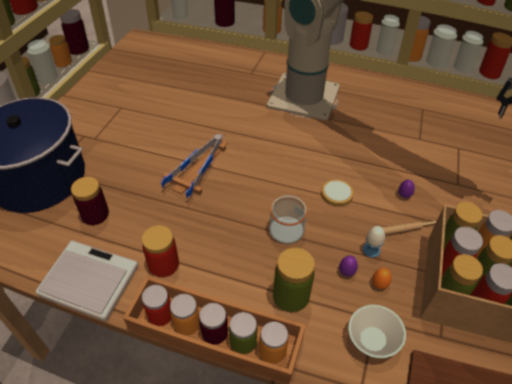

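The white egg is at top px (169,191), with the jar at (243,191). The tongs run from the joint at (342,280) to the tips at (340,197) and (370,203). Next I'll fit the tongs axis, and the jar and egg positions.

```bash
cat >> h.py <<'E'
def circ(P):
    A=np.c_[2*P[:,:2],np.ones(len(P))]; s=np.linalg.lstsq(A,(P[:,:2]**2).sum(1),rcond=None)[0]
    return s[:2],np.sqrt(s[2]+s[0]**2+s[1]**2)
def rel(goal,yaw,st=None):
    "shift in tool axes & yaw turn about tool z to reach world goal"
    from scipy.spatial.transform import Rotation as Ro
    s=st or ctrl.read_state(); R=Ro.from_euler('xyz',s['tool_rot'])
    d=R.inv().apply(np.array(goal)-s['eef_pos'])
    G=Ro.from_euler('xyz',[np.pi,0,yaw]); return d.round(1),(R.inv()*G).as_rotvec().round(3)
E
python3 - <<'E'
from h import *
for cam in('top','scene'):
    im,d=viewer.get_image(cam); M=viewer.camera_model(cam)
    P=cloud(cam,d>0,d,M); r,c=np.nonzero(d>0); C=im[r,c].astype(int)
    b=(P[:,0]>280)&(P[:,0]<620)&(P[:,1]>-300)&(P[:,1]<-130)&(P[:,2]>-10)&(P[:,2]<60)
    blue=b&(C[:,2]>C[:,0]+25)
    Q=P[blue]; print(cam,'blue',len(Q))
    # all tongs px, project to z=40 from ray
    t=b&(P[:,2]>28); W=P[t]
    print('z>28',len(W),W.min(0).round(),W.max(0).round())
    for N,S in(('all',W),('blue',Q)):
        for x in range(290,600,20):
            q=S[(S[:,0]>=x)&(S[:,0]<x+20)]
            if len(q)>1: 
                m=np.median(q[:,1]); print(N,x,len(q),q[:,1].min().round(),q[:,1].max().round(), [ (len(k),*k.mean(0).round()) for k in (q[q[:,1]<m],q[q[:,1]>=m]) if len(k)])
    # jar rim
    j=(np.hypot(P[:,0]-578,P[:,1]-100)<75)&(P[:,2]>80)&(P[:,2]<96); print('jar',j.sum(),circ(P[j]))
    e=(np.hypot(P[:,0]-566,P[:,1]-315)<40)&(P[:,2]>48)&(P[:,2]<95);E=P[e]
    from scipy.optimize import least_squares
    f=lambda p:np.sqrt(((E[:,0]-p[0])/22)**2+((E[:,1]-p[1])/22)**2+((E[:,2]-57)/28.5)**2)-1
    print('egg',e.sum(),least_squares(f,[566,315],loss='soft_l1',f_scale=.1).x,E[:,2].max())
E
```

```text
top blue 152
z>28 389 [ 312. -254.   28.] [ 566. -165.   49.]
all 310 30 -187.0 -169.0 [(15, np.float64(323.0), np.float64(-182.0), np.float64(37.0)), (15, np.float64(320.0), np.float64(-173.0), np.float64(34.0))]
all 330 44 -190.0 -169.0 [(22, np.float64(339.0), np.float64(-186.0), np.float64(40.0)), (22, np.float64(338.0), np.float64(-174.0), np.float64(40.0))]
all 350 19 -198.0 -172.0 [(9, np.float64(361.0), np.float64(-194.0), np.float64(41.0)), (10, np.float64(359.0), np.float64(-176.0), np.float64(38.0))]
all 370 24 -204.0 -171.0 [(12, np.float64(379.0), np.float64(-198.0), np.float64(39.0)), (12, np.float64(380.0), np.float64(-172.0), np.float64(38.0))]
all 390 33 -217.0 -171.0 [(16, np.float64(405.0), np.float64(-211.0), np.float64(39.0)), (17, np.float64(399.0), np.float64(-180.0), np.float64(36.0))]
all 410 51 -221.0 -165.0 [(25, np.float64(421.0), np.float64(-214.0), np.float64(40.0)), (26, np.float64(419.0), np.float64(-169.0), np.float64(39.0))]
all 430 42 -226.0 -166.0 [(21, np.float64(440.0), np.float64(-220.0), np.float64(39.0)), (21, np.float64(439.0), np.float64(-17
[... 4967 characters left out ...]
478.0), np.float64(-228.0), np.float64(35.0)), (15, np.float64(475.0), np.float64(-191.0), np.float64(35.0))]
blue 510 22 -245.0 -187.0 [(11, np.float64(525.0), np.float64(-244.0), np.float64(30.0)), (11, np.float64(524.0), np.float64(-227.0), np.float64(25.0))]
blue 530 45 -253.0 -170.0 [(22, np.float64(540.0), np.float64(-251.0), np.float64(33.0)), (23, np.float64(536.0), np.float64(-205.0), np.float64(33.0))]
blue 550 38 -252.0 -166.0 [(19, np.float64(560.0), np.float64(-202.0), np.float64(34.0)), (19, np.float64(556.0), np.float64(-170.0), np.float64(33.0))]
jar 237 (array([575.34831879, 100.8657449 ]), np.float64(39.388062496420986))
egg 288 [564.34283525 314.8768014 ] 87.59125662402835
```

```bash
python3 - <<'E'
from h import *
print(rel([480,250,240],2.978),rel([446,-196,180],2.978))
E
```

```text
(array([-339. , -228.1,  -12.8]), array([ 0.  , -0.  , -0.25])) (array([-487.3, -650.1,   47.2]), array([ 0.  , -0.  , -0.25]))
```

```bash
python3 -m creep '[{"jaw":1,"xyz":[-60,-40,-10],"angular":[0,0,-0.1]},{"jaw":1,"xyz":[-110,-75,-10],"angular":[0,0,-0.25]},{"jaw":1,"xyz":[-160,-110,-10],"angular":[0,0,-0.25]},{"jaw":1,"xyz":[-210,-145,-12],"angular":[0,0,-0.25]},{"jaw":1,"xyz":[-260,-180,-12],"angular":[0,0,-0.25]},{"jaw":1,"xyz":[-310,-215,-12],"angular":[0,0,-0.25]},{"jaw":1,"xyz":[-340,-265,-12],"angular":[0,0,-0.25]},{"jaw":1,"xyz":[-360,-320,-12],"angular":[0,0,-0.25]},{"jaw":1,"xyz":[-380,-375,-5],"angular":[0,0,-0.25]},{"jaw":1,"xyz":[-400,-430,0],"angular":[0,0,-0.25]},{"jaw":1,"xyz":[-420,-485,10],"angular":[0,0,-0.25]},{"jaw":1,"xyz":[-440,-540,20],"angular":[0,0,-0.25]}]'; python3 - <<'E'
from h import *
print(rel([446,-196,150],2.978),ctrl.read_state()['qpos'])
E
```

```text
clock: 2.5
eef_pos: [447.2, -78.0, 207.4]
tool_rot: [3.141, 0.002, 2.978]
force: [1.1, -0.2, -0.2]
width: 85.7
gripper_force: 0.0
(array([ -17.9, -116.6,   57.4]), array([ 0.   ,  0.002, -0.   ])) [ 0.08577217  0.38166965  0.03388054  2.06688183 -0.01989442  0.6917488
  1.53970486]
```

```bash
python3 -m creep '[{"jaw":1,"xyz":[-9,-58,20],"angular":[0,0,0]},{"jaw":1,"xyz":[-18,-117,45],"angular":[0,0,0]},{"jaw":1,"xyz":[-18,-117,47],"angular":[0,0,0]},{"jaw":1,"xyz":[-18,-117,47],"angular":[0,0,0]}]'; python3 - <<'E'
from h import *
s=ctrl.read_state(); im,d=viewer.get_image('wrist'); M=viewer.camera_model('wrist'); cv2.imwrite('pics/w1.png',im[:,:,::-1])
r,c=np.nonzero(d>0);P=world('wrist',np.c_[c,r],d[r,c],M);C=im[r,c].astype(int)
b=(P[:,2]>30)&(P[:,2]<60)&(C[:,2]>C[:,0]+25)&(abs(P[:,0]-450)<150)
Q=P[b]; th=-.163; R=np.array([[np.cos(th),np.sin(th)],[-np.sin(th),np.cos(th)]])
L=(Q[:,:2]-[446,-196])@R.T; print(len(L),np.median(Q[:,2]))
for x in range(-60,140,10):
    q=L[(L[:,0]>=x)&(L[:,0]<x+10),1]
    if len(q)>3: print(x+5,len(q),np.percentile(q,[2,98]).round(1),q[q<0].mean().round(1),q[q>0].mean().round(1))
E
```

```text
clock: 3.0
eef_pos: [445.6, -194.3, 160.0]
tool_rot: [3.141, -0.001, 2.977]
force: [-0.3, -0.0, -0.2]
width: 85.3
gripper_force: 0.0
959 42.54565729729251
-35 118 [-27.9  24.4] -25.4 22.0
-25 112 [-28.2  25.6] -26.2 22.9
-15 85 [-28.5  25.9] -27.0 23.9
-5 66 [-29.9  26.1] -28.1 24.8
5 71 [-30.3  27.4] -29.1 25.3
15 98 [-30.6  27.8] -28.2 25.8
25 92 [-30.7  28.9] -28.6 26.5
35 75 [-30.8  29.2] -29.1 27.2
75 29 [-36.1  34.8] -34.9 33.5
85 48 [-38.7  38.4] -36.8 36.0
95 56 [-42.5  41.8] -40.2 39.5
105 61 [-42.7  41.9] -41.0 40.1
115 48 [-40.9  40.4] -39.4 38.9
```

View pics/w1.png

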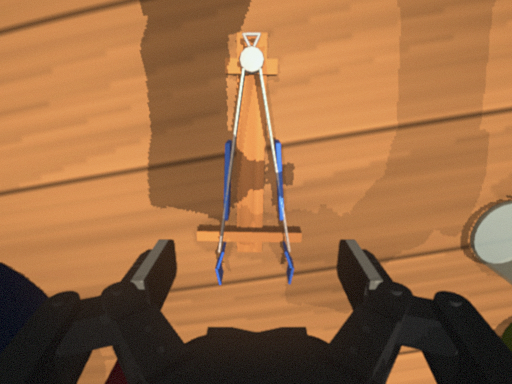

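```bash
python3 - <<'E'
from h import *
print(rel([445.8,-197.4,26],2.990))
E
```

```text
(array([ -0.3,  -4.1, 134.4]), array([ 0.001,  0.   , -0.011]))
```

```bash
python3 -m creep '[{"jaw":1,"xyz":[0,-4,45],"angular":[0,0,-0.011]},{"jaw":1,"xyz":[0,-4,90],"angular":[0,0,-0.011]},{"jaw":1,"xyz":[0,-4,120],"angular":[0,0,-0.011]},{"jaw":1,"xyz":[0,-4,134],"angular":[0,0,-0.011]},{"jaw":0.6,"xyz":[0,-4,134],"angular":[0,0,-0.011]},{"jaw":0.4,"xyz":[0,-4,134],"angular":[0,0,-0.011]},{"jaw":0.22,"xyz":[0,-4,134],"angular":[0,0,-0.011]},{"jaw":0.22,"xyz":[0,-4,134],"angular":[0,0,-0.011]},{"jaw":0.22,"xyz":[0,-4,134],"angular":[0,0,-0.011]},{"jaw":0.22,"xyz":[0,-4,134],"angular":[0,0,-0.011]}]'
```

```text
clock: 4.3
eef_pos: [446.4, -198.8, 27.9]
tool_rot: [-3.141, 0.003, 2.989]
force: [0.3, 0.6, 4.8]
width: 52.2
gripper_force: 6.4
```

```bash
python3 -m creep '[{"jaw":0.22,"xyz":[0,0,-8],"angular":[0,0,0]},{"jaw":0.22,"xyz":[0,0,-25],"angular":[0,0,0]},{"jaw":0.22,"xyz":[0,0,-55],"angular":[0,0,0]},{"jaw":0.22,"xyz":[0,0,-90],"angular":[0,0,0]},{"jaw":0.22,"xyz":[0,0,-120],"angular":[0,0,0]},{"jaw":0.22,"xyz":[0,0,-135],"angular":[0,0,0]},{"jaw":0.22,"xyz":[0,0,-135],"angular":[0,0,0]}]'; python3 - <<'E'
from h import *
s=ctrl.read_state(); im,d=viewer.get_image('wrist'); cv2.imwrite('pics/w2.png',im[:,:,::-1])
print(rel([467,329,160],2.990))
E
```

```text
clock: 5.18
eef_pos: [445.9, -198.9, 163.0]
tool_rot: [-3.141, 0.004, 2.989]
force: [0.3, -0.5, -1.6]
width: 52.3
gripper_force: 4.7
(array([ 58.8, 524.8,   1.7]), array([-0.   ,  0.001, -0.001]))
```

View pics/w2.png

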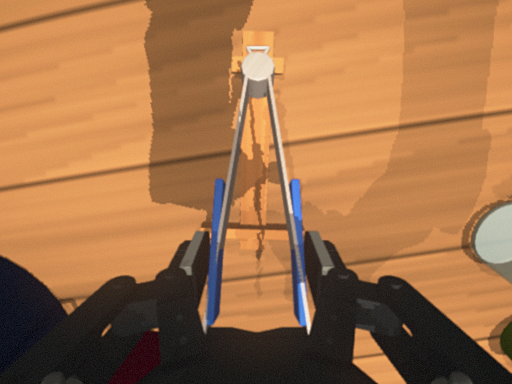

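```bash
python3 -m creep '[{"jaw":0.22,"xyz":[1,8,0],"angular":[0,0,0]},{"jaw":0.22,"xyz":[3,25,0],"angular":[0,0,0]},{"jaw":0.22,"xyz":[6,50,0],"angular":[0,0,0]},{"jaw":0.22,"xyz":[9,80,0],"angular":[0,0,0]},{"jaw":0.22,"xyz":[13,115,0],"angular":[0,0,0]},{"jaw":0.22,"xyz":[17,150,0],"angular":[0,0,0]},{"jaw":0.22,"xyz":[21,185,0],"angular":[0,0,0]},{"jaw":0.22,"xyz":[25,220,0],"angular":[0,0,0]},{"jaw":0.22,"xyz":[28,250,0],"angular":[0,0,0]},{"jaw":0.22,"xyz":[31,275,0],"angular":[0,0,0]},{"jaw":0.22,"xyz":[33,292,0],"angular":[0,0,0]},{"jaw":0.22,"xyz":[34,300,0],"angular":[0,0,0]}]' && python3 -m creep '[{"jaw":0.22,"xyz":[1,8,0],"angular":[0,0,0]},{"jaw":0.22,"xyz":[3,25,0],"angular":[0,0,0]},{"jaw":0.22,"xyz":[6,50,0],"angular":[0,0,0]},{"jaw":0.22,"xyz":[9,80,0],"angular":[0,0,0]},{"jaw":0.22,"xyz":[13,115,0],"angular":[0,0,0]},{"jaw":0.22,"xyz":[17,150,0],"angular":[0,0,0]},{"jaw":0.22,"xyz":[20,180,0],"angular":[0,0,0]},{"jaw":0.22,"xyz":[23,205,0],"angular":[0,0,0]},{"jaw":0.22,"xyz":[25,220,0],"angular":[0,0,0]},{"jaw":0.22,"xyz":[25,225,0],"angular":[0,0,0]},{"jaw":0.22,"xyz":[25,225,0],"angular":[0,0,0]}]'
cat > look.py <<'E'
from h import *
import sys
tag=sys.argv[1]
s=ctrl.read_state(); g=s['eef_pos']; th=s['tool_rot'][2]-np.pi
c_,s_=np.cos(th),np.sin(th); print(g.round(1),round(th,3))
for cam in('top','scene'):
    im,d=viewer.get_image(cam); cv2.imwrite(f'pics/{cam}{tag}.png',im[:,:,::-1]); M=viewer.camera_model(cam)
    r,c=np.nonzero(d>0);P=world(cam,np.c_[c,r],d[r,c],M);C=im[r,c].astype(int)
    Lx=(P[:,0]-g[0])*c_+(P[:,1]-g[1])*s_; Ly=-(P[:,0]-g[0])*s_+(P[:,1]-g[1])*c_; Lz=P[:,2]-g[2]
    b=(abs(Ly)<60)&(abs(Lz)<35)&(C[:,2]>C[:,0]+20)&(Lx>50)&(Lx<140)&(P[:,2]>43)
    print(cam,'blue',b.sum())
    for k,m in(('L',b&(Ly>0)),('R',b&(Ly<=0))):
        if m.sum()>3: print(k,m.sum(),'x',np.percentile(Lx[m],[2,50,98]).round(1),'y',np.percentile(Ly[m],[2,50,98]).round(1),'z',np.percentile(Lz[m],[2,50,98]).round(1))
    j=(abs(Ly)<35)&(Lx>-140)&(Lx<-95)&(abs(Lz)<40)
    if j.sum()>3: print('joint',j.sum(),np.median(Lx[j]).round(1),np.median(Ly[j]).round(1),np.percentile(Lz[j],[2,50,98]).round(1))
E
python3 look.py 3
```

```text
clock: 6.72
eef_pos: [456.6, 104.5, 160.9]
tool_rot: [-3.141, -0.001, 2.991]
force: [-0.6, 0.1, -1.7]
width: 52.1
gripper_force: 4.7
clock: 8.1
eef_pos: [466.8, 328.7, 161.1]
tool_rot: [-3.141, -0.0, 2.988]
force: [0.1, -0.4, 0.5]
width: 52.4
gripper_force: 4.7
[466.8 328.7 161.1] -0.154
top blue 4
L 4 x [70.3 78.6 84.5] y [30.6 31.1 32.3] z [30.5 34.1 35. ]
scene blue 5
R 4 x [55.6 84.7 88.6] y [-30.4 -28.6 -27.3] z [24.2 32.7 34.8]
```

```bash
python3 -c "
import cv2
a=cv2.imread('pics/top3.png')[130:330,60:290];b=cv2.imread('pics/scene3.png')[60:300,290:512]
a=cv2.resize(a,(390,360));b=cv2.resize(b,(390,420))
import numpy as np
c=np.zeros((420,790,3),'uint8');c[:360,:390]=a;c[:,400:]=b;cv2.imwrite('pics/c3.png',c)"
```

```text
(no output)
```

View pics/c3.png

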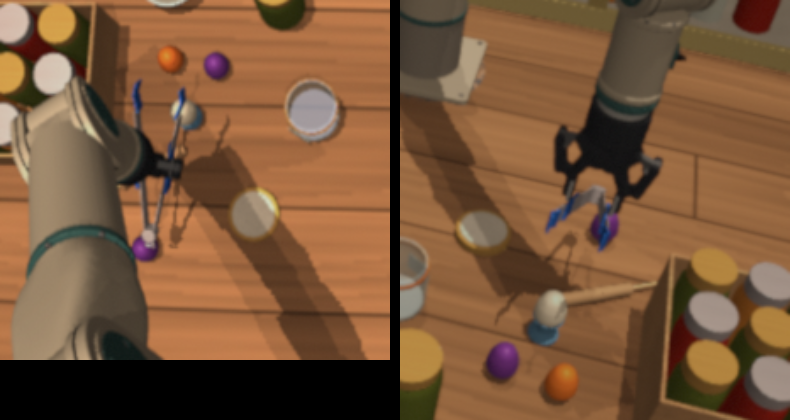

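Top view: the tongs are over the egg, with their joint end over the near purple egg at crop (145,248). I'll swing the tongs to yaw +0.2 to avoid that egg, then measure the tips with a wider window.

```bash
python3 - <<'E'
from h import *
print(rel([468,295,160],np.pi+.2))
E
sed -i 's/abs(Lz)<35/abs(Lz)<70/;s/abs(Lz)<40/abs(Lz)<70/;s/im,d=viewer/dd=viewer.get_image(cam)[1];im,d=viewer/' look.py; sed -i 's/dd=[^;]*;//' look.py
```

```text
(array([ -6.2, -32.5,   1.2]), array([-0.001, -0.   , -0.354]))
```

```bash
python3 -m creep '[{"jaw":0.22,"xyz":[-1,-5,0],"angular":[0,0,-0.05]},{"jaw":0.22,"xyz":[-2,-12,0],"angular":[0,0,-0.12]},{"jaw":0.22,"xyz":[-4,-20,0],"angular":[0,0,-0.2]},{"jaw":0.22,"xyz":[-5,-27,0],"angular":[0,0,-0.28]},{"jaw":0.22,"xyz":[-6,-31,0],"angular":[0,0,-0.33]},{"jaw":0.22,"xyz":[-6,-32.5,0],"angular":[0,0,-0.354]},{"jaw":0.22,"xyz":[-6,-32.5,0],"angular":[0,0,-0.354]},{"jaw":0.22,"xyz":[-6,-32.5,0],"angular":[0,0,-0.354]}]'; python3 look.py 4
python3 - <<'E'
from h import *
s=ctrl.read_state();g=s['eef_pos'];th=s['tool_rot'][2]-np.pi;c_,s_=np.cos(th),np.sin(th)
im,d=viewer.get_image('wrist');r,c=np.nonzero(d>0);P=world('wrist',np.c_[c,r],d[r,c]);C=im[r,c].astype(int)
Lx=(P[:,0]-g[0])*c_+(P[:,1]-g[1])*s_; Ly=-(P[:,0]-g[0])*s_+(P[:,1]-g[1])*c_; Lz=P[:,2]-g[2]
for x in range(-130,60,10):
    m=(Lx>=x)&(Lx<x+10)&(abs(Ly)<32)&(abs(Lz)<50)
    if m.sum()>5: print(x+5,m.sum(),np.percentile(Lz[m],[5,50,95]).round(1),np.percentile(Ly[m],[2,98]).round(1))
E
```

```text
clock: 9.2
eef_pos: [467.7, 296.4, 161.2]
tool_rot: [3.141, 0.0, -2.941]
force: [0.4, 0.3, -1.0]
width: 52.3
gripper_force: 4.7
[467.7 296.4 161.2] -6.083
top blue 59
L 31 x [ 74.6  90.6 105.6] y [30.3 34.  36.6] z [36.8 49.5 61.9]
R 28 x [ 70.6  90.1 106.3] y [-36.5 -34.4 -29.9] z [48.1 54.7 63.6]
joint 47 -102.3 0.6 [-67.6 -47.9 -42. ]
scene blue 120
L 82 x [ 75.4  89.4 114.8] y [29.  33.2 36.7] z [29.7 45.7 63.5]
R 38 x [ 73.2 104.1 113.8] y [-35.8 -33.8 -27.2] z [41.5 55.  63.9]
-105 315 [-48.9 -46.4 -44.4] [-9.   9.4]
-95 518 [-45.3 -42.4 -39.6] [-9.8 10.1]
-85 360 [-49.1 -42.1 -34.3] [-9.3  9.2]
-75 214 [-47.2 -32.6 -28.6] [-11.1  10.9]
-65 256 [-47.4 -28.1 -22.9] [-12.7  12.5]
-55 275 [-43.7 -22.3 -17.6] [-14.3  14.1]
-45 291 [-38.4 -17.3 -12.2] [-15.9  15.6]
-35 466 [-30.9  -9.3  -6.3] [-23.8  23.5]
-25 725 [-24.   -4.7  -1.1] [-24.7  24. ]
-15 1755 [-10.7  21.5  45.5] [-31.6  31.6]
-5 1499 [-7.1 20.2 46.6] [-28.8  27.3]
5 1149 [-5.2 15.8 45.3] [-27.3  26. ]
15 608 [-3.8 17.2 21.3] [-27.   25.9]
25 609 [ 3.8 22.8 26.5] [-27.8  26. ]
35 460 [ 7.7 27.4 30.1] [-28.7  27.2]
45 40 [ 8.  13.6 28.2] [-28.3  26.5]
```

The tongs have pivoted about 28° tips-up in the light grip. I'll pitch the tool by the same angle to level them, then check whether they hold.

```bash
cat > tilt.py <<'E'
from h import *
from scipy.spatial.transform import Rotation as Ro
s=ctrl.read_state();g=s['eef_pos'];R=Ro.from_euler('xyz',s['tool_rot']).as_matrix()
X=-R[:,0].copy();X[2]=0;X/=np.linalg.norm(X);Y=np.cross([0,0,1],X)
im,d=viewer.get_image('wrist');cv2.imwrite('pics/wt.png',im[:,:,::-1]);r,c=np.nonzero(d>0);P=world('wrist',np.c_[c,r],d[r,c])-g
Lx,Ly,Lz=P@X,P@Y,P[:,2]; A=[]
for x in range(-120,-15,5):
    w=16+(x+40)*.13 if x<-40 else 27
    m=(Lx>=x)&(Lx<x+5)&(abs(Ly)<w)&(abs(Lz)<75)
    if m.sum()>8: A.append((x+2.5,np.percentile(Lz[m],93)))
A=np.array(A);print(A.round().tolist());B=A[A[:,0]>-90];p=np.polyfit(B[:,0],B[:,1],1);print('slope',p, 'yaw',np.arctan2(X[1],X[0]),g,s['tool_rot'],s['qpos'])
E
python3 tilt.py; python3 -m creep '[{"jaw":0.22,"xyz":[0,0,0],"angular":[0,0.05,0]},{"jaw":0.22,"xyz":[0,0,0],"angular":[0,0.13,0]},{"jaw":0.22,"xyz":[0,0,0],"angular":[0,0.23,0]},{"jaw":0.22,"xyz":[0,0,0],"angular":[0,0.33,0]},{"jaw":0.22,"xyz":[0,0,0],"angular":[0,0.42,0]},{"jaw":0.22,"xyz":[0,0,0],"angular":[0,0.47,0]},{"jaw":0.22,"xyz":[0,0,0],"angular":[0,0.49,0]},{"jaw":0.22,"xyz":[0,0,0],"angular":[0,0.49,0]}]';python3 tilt.py
```

```text
[[-112.0, -63.0], [-108.0, -47.0], [-102.0, -45.0], [-98.0, -42.0], [-92.0, -40.0], [-88.0, -38.0], [-82.0, -35.0], [-78.0, -32.0], [-72.0, -29.0], [-68.0, -26.0], [-62.0, -23.0], [-58.0, -21.0], [-52.0, -18.0], [-48.0, -16.0], [-42.0, -12.0], [-38.0, -9.0], [-32.0, -6.0], [-28.0, -4.0], [-22.0, -1.0], [-18.0, 75.0]]
slope [ 0.92646042 35.69421776] yaw 0.2012221978568613 [467.60508467 296.55542821 161.17919608] [ 3.14152449e+00 -8.46845582e-06 -2.94037046e+00] [-0.60448071  0.57534591 -0.01711248  1.85702719  0.01419505  0.70931629
  1.14240854]
clock: 10.4
eef_pos: [467.7, 296.4, 160.9]
tool_rot: [-3.141, -0.49, -2.94]
force: [0.1, -0.7, -0.7]
width: 52.4
gripper_force: 4.7
[[-112.0, -25.0], [-108.0, -24.0], [-102.0, -22.0], [-98.0, -21.0], [-92.0, -21.0], [-88.0, -19.0], [-82.0, -17.0], [-78.0, -16.0], [-72.0, -14.0], [-68.0, -13.0], [-62.0, -11.0], [-58.0, -10.0], [-52.0, -9.0], [-48.0, -8.0], [-42.0, -6.0], [-38.0, -4.0], [-32.0, -3.0], [-28.0, -1.0], [-22.0, 0.0], [-18.0, 2.0]]
slope [0.28773645 6.50359807] yaw 0.20114662161020527 [467.65545516 296.36757605 160.87777543] [-3.14142957 -0.48988278 -2.94044603] [-0.47370356  0.8329619  -0.08913033  1.41369817 -0.09730501  1.36107796
  1.26547673]
```

```bash
python3 tilt.py | grep slope | cut -c1-40; python3 -m creep '[{"jaw":0.22,"xyz":[0,0,0],"angular":[0,0.0,0]},{"jaw":0.22,"xyz":[0,0,0],"angular":[0,0,0]},{"jaw":0.22,"xyz":[0,0,0],"angular":[0,0,0]},{"jaw":0.22,"xyz":[0,0,0],"angular":[0,0,0]}]' | head -1;python3 tilt.py| grep slope | cut -c1-40
```

```text
slope [0.33490029 6.04564258] yaw 0.2014
clock: 11.0
slope [0.44908526 4.11831802] yaw 0.2011
```

The pivot creeps at roughly 0.1–0.2 rad/s because the tongs' mass sits behind the grip. I'll set them on a clear patch of table to level them, then regrip about 22 mm further back and lower.

```bash
python3 - <<'E'
from h import *
print(rel([440,-30,150],np.pi+.2))
E
```

```text
(array([  76.2, -314.2,   53.4]), array([-0.   , -0.49 ,  0.001]))
```

```bash
python3 -m creep '[{"jaw":0.22,"xyz":[3,-13,2],"angular":[0,0,0]},{"jaw":0.22,"xyz":[9,-40,7],"angular":[0,0,0]},{"jaw":0.22,"xyz":[18,-75,13],"angular":[0,0,0]},{"jaw":0.22,"xyz":[28,-115,20],"angular":[0,0,0]},{"jaw":0.22,"xyz":[38,-160,27],"angular":[0,0,0]},{"jaw":0.22,"xyz":[49,-205,34],"angular":[0,0,0]},{"jaw":0.22,"xyz":[60,-245,41],"angular":[0,-0.1,0]},{"jaw":0.22,"xyz":[69,-280,47],"angular":[0,-0.2,0]},{"jaw":0.22,"xyz":[74,-304,52],"angular":[0,-0.32,0]},{"jaw":0.22,"xyz":[76,-314,53],"angular":[0,-0.43,0]},{"jaw":0.22,"xyz":[76,-314,53],"angular":[0,-0.49,0]},{"jaw":0.22,"xyz":[76,-314,53],"angular":[0,-0.49,0]}]'; python3 tilt.py; python3 look.py 5
```

```text
clock: 12.55
eef_pos: [438.4, -30.9, 150.6]
tool_rot: [-3.141, -0.002, -2.942]
force: [1.0, 0.1, -0.9]
width: 52.1
gripper_force: 4.7
[[-62.0, -73.0], [-58.0, -66.0], [-52.0, -60.0], [-48.0, -54.0], [-42.0, -47.0], [-38.0, -41.0], [-32.0, -35.0], [-28.0, -29.0], [-22.0, -22.0], [-18.0, 75.0]]
slope [ 2.24755065 54.66421276] yaw 0.19927114006868518 [438.43682303 -30.93737826 150.61613876] [-3.14138057e+00 -1.65503244e-03 -2.94232151e+00] [ 0.04067072  0.46292302 -0.04769137  2.15886066  0.04375835  0.5222591
  1.73009477]
[439.8 -30.4 150.6] -6.083
top blue 0
scene blue 31
L 8 x [59.3 67.4 75.1] y [30.7 31.6 32.5] z [56.4 61.  63.4]
R 23 x [56.9 69.1 81.1] y [-31.5 -27.  -25. ] z [55.6 63.  69.5]
```

```bash
python3 -m creep '[{"jaw":0.22,"xyz":[0,0,20],"angular":[0,0,0]},{"jaw":0.22,"xyz":[0,0,40],"angular":[0,0,0]},{"jaw":0.22,"xyz":[0,0,55],"angular":[0,0,0]},{"jaw":0.22,"xyz":[0,0,70],"angular":[0,0,0]},{"jaw":0.22,"xyz":[0,0,82],"angular":[0,0,0]},{"jaw":0.22,"xyz":[0,0,92],"angular":[0,0,0]}]'; python3 tilt.py
```

```text
clock: 13.45
eef_pos: [440.6, -29.5, 57.4]
tool_rot: [3.141, -0.0, -2.94]
force: [0.4, 0.1, -1.0]
width: 52.2
gripper_force: 5.0
[[-118.0, -57.0], [-112.0, -48.0], [-108.0, -36.0], [-102.0, -32.0], [-98.0, -31.0], [-92.0, -29.0], [-88.0, -27.0], [-82.0, -25.0], [-78.0, -24.0], [-72.0, -22.0], [-68.0, -20.0], [-62.0, -18.0], [-58.0, -16.0], [-52.0, -14.0], [-48.0, -12.0], [-42.0, -10.0], [-38.0, -8.0], [-32.0, -6.0], [-28.0, -3.0], [-22.0, -1.0], [-18.0, 74.0]]
slope [ 0.76905415 31.72216074] yaw 0.20174266154879883 [440.55096244 -29.48196648  57.38430428] [ 3.14148099e+00 -4.29091188e-04 -2.93984999e+00] [ 0.023076    0.65346965 -0.02868867  2.22045161  0.0656083   0.26886394
  1.70956913]
```

```bash
python3 -m creep '[{"jaw":0.22,"xyz":[-12,-5,0],"angular":[0,0,0]},{"jaw":0.22,"xyz":[-28,-12,0],"angular":[0,0,0]},{"jaw":0.22,"xyz":[-44,-20,0],"angular":[0,0,0]},{"jaw":0.22,"xyz":[-50,-24,8],"angular":[0,0,0]},{"jaw":0.22,"xyz":[-50,-24,18],"angular":[0,0,0]},{"jaw":0.22,"xyz":[-50,-24,28],"angular":[0,0,0]},{"jaw":0.22,"xyz":[-50,-24,36],"angular":[0,0,0]},{"jaw":0.22,"xyz":[-50,-24,36],"angular":[0,0,0]}]'; python3 tilt.py
```

```text
clock: 14.5
eef_pos: [493.2, -43.0, 21.4]
tool_rot: [3.141, -0.002, -2.94]
force: [-0.1, 0.3, -0.1]
width: 52.3
gripper_force: 0.0
[[-118.0, -7.0], [-112.0, 3.0], [-108.0, 4.0], [-102.0, 4.0], [-98.0, 4.0], [-92.0, 4.0], [-88.0, 3.0], [-82.0, 3.0], [-78.0, 3.0], [-72.0, 3.0], [-68.0, 3.0], [-62.0, 3.0], [-58.0, 3.0], [-52.0, 3.0], [-48.0, 3.0], [-42.0, 3.0], [-38.0, -19.0], [-32.0, -19.0], [-28.0, 3.0], [-22.0, 3.0], [-18.0, 74.0]]
slope [ 0.24241494 17.55542087] yaw 0.20155119451406653 [493.16143582 -43.010104    21.405339  ] [ 3.14103910e+00 -1.86888226e-03 -2.94004146e+00] [ 0.05177526  0.75968704 -0.03190685  2.08969439  0.07520162  0.29519868
  1.72898158]
```

View pics/wt.png

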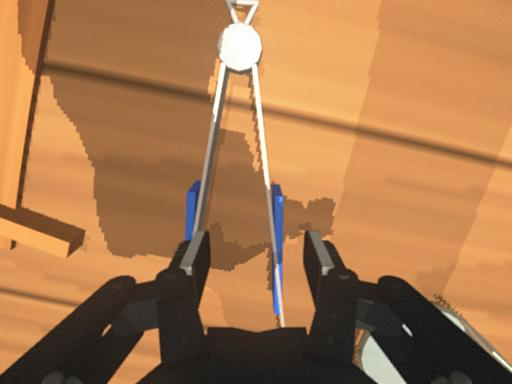

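```bash
python3 -m creep '[{"jaw":0.22,"xyz":[0,0,-20],"angular":[0,0,0]},{"jaw":1,"xyz":[0,0,-50],"angular":[0,0,0]},{"jaw":1,"xyz":[0,0,-90],"angular":[0,0,0]},{"jaw":1,"xyz":[0,0,-120],"angular":[0,0,0]},{"jaw":1,"xyz":[0,0,-120],"angular":[0,0,0]}]'
cat > fit.py <<'E'
from h import *
s=ctrl.read_state(); im,d=viewer.get_image('wrist'); M=viewer.camera_model('wrist'); cv2.imwrite('pics/w6.png',im[:,:,::-1])
r,c=np.nonzero(d>0);P=world('wrist',np.c_[c,r],d[r,c],M);C=im[r,c].astype(int)
b=(P[:,2]>12)&(P[:,2]<40)&(C[:,2]>C[:,0]+25)&(np.hypot(P[:,0]-490,P[:,1]+43)<150)
Q=P[b];print(len(Q),np.median(Q[:,2]))
j=(P[:,2]>18)&(P[:,2]<45)&(C.min(1)>120)&(C.max(1)-C.min(1)<40)&(np.hypot(P[:,0]-490,P[:,1]+43)<180); print('joint',np.median(P[j],0),j.sum())
th,g=.2,np.array([493.,-43])
for it in range(4):
    R=np.array([[np.cos(th),np.sin(th)],[-np.sin(th),np.cos(th)]]);L=(Q[:,:2]-g)@R.T;X=[]
    for x in range(-80,140,10):
        q=L[(L[:,0]>=x)&(L[:,0]<x+10),1]
        if len(q)>8 and np.ptp(q)>30: X.append((x+5,*np.percentile(q,[3,97])))
    X=np.array(X);p=np.polyfit(X[:,0],X[:,1:].mean(1),1)
    th+=np.arctan(p[0]); g=g+R.T@[0,p[1]]
print(X.round(1).tolist()); print('axis pt',g,'yaw',th,'state',s['eef_pos'])
E
python3 fit.py
```

```text
clock: 15.18
eef_pos: [495.8, -43.4, 144.7]
tool_rot: [-3.14, 0.006, -2.941]
force: [0.6, 0.9, -0.2]
width: 85.5
gripper_force: 0.0
927 22.705683215448687
joint [504.91314896 -34.97205403  23.55873083] 1586
[[-35.0, -25.0, 25.1], [-25.0, -26.2, 26.1], [-15.0, -27.1, 26.8], [-5.0, -27.5, 27.4], [5.0, -28.0, 28.0], [15.0, -28.9, 28.8], [25.0, -28.8, 29.4], [35.0, -29.9, 29.7], [45.0, -29.9, 29.6], [85.0, -35.3, 35.9], [95.0, -38.7, 38.7], [105.0, -42.4, 42.3], [115.0, -42.3, 41.9], [125.0, -40.0, 40.3]]
axis pt [495.67019154 -56.13190369] yaw 0.15166221007530528 state [495.8255359  -43.39626779 144.67356164]
```

View pics/w6.png

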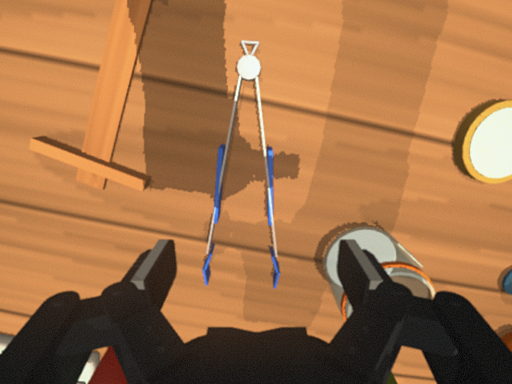

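The tongs stand level on the table at px (248,65) to (210,280)/(275,280), with yaw 0.152. Next I'll check the fingertip reach from depth and work out the regrip.

```bash
python3 - <<'E'
from h import *
s=ctrl.read_state(); im,d=viewer.get_image('wrist')
P=world('wrist',*[ (lambda r,c:(np.c_[c,r],d[r,c]))(*np.nonzero((d>0)&(d<d.max())))])-s['eef_pos']
m=(np.hypot(P[:,0],P[:,1])<80)&(P[:,2]>-60)&(P[:,2]<40); print('lowest finger rel TCP',np.sort(P[m,2])[[0,5,30,100]])
print(rel([476.9,-59,17],np.pi+.152))
E
```

```text
Traceback (most recent call last):
TypeError: world() missing 1 required positional argument: 'depth'
```

```bash
python3 - <<'E'
from h import *
s=ctrl.read_state(); im,d=viewer.get_image('wrist')
P=cloud('wrist',d>0,d)-s['eef_pos']
m=(np.hypot(P[:,0],P[:,1])<80)&(P[:,2]>-60)&(P[:,2]<40); print('lowest finger rel TCP',np.sort(P[m,2])[[0,5,30,100]])
print(rel([476.9,-59,17],np.pi+.152))
E
```

```text
lowest finger rel TCP [16.11024754 17.16769945 17.87197881 19.74552676]
(array([ 19.2, -12.2, 124.7]), array([ 0.   , -0.001,  0.049]))
```

```bash
python3 - <<'E'
from h import *
s=ctrl.read_state(); im,d=viewer.get_image('wrist')
for c in (160,345):
  for r in range(232,300,8):
    for cc in (c-8,c,c+8):
      if d[r,cc]>0:
        p=world('wrist',[cc,r],d[r,cc])[0]-s['eef_pos']; print((cc,r),d[r,cc].round(),p.round(1),end=' ')
    print()
T=np.array(viewer.camera_model('wrist')['T']);print(T.round(2),s['eef_pos'])
E
```

```text
(152, 232) 319.0 [  89.  -104.2 -141.6] (160, 232) 319.0 [  86.9  -95.  -141.3] (168, 232) 320.0 [  85.5  -86.2 -142. ] 
(152, 240) 323.0 [  99.7 -103.6 -142.3] (160, 240) 139.0 [ -2.2 -49.8  22.7] (168, 240) 138.0 [ -3.2 -45.8  23.1] 
(152, 248) 325.0 [ 109.8 -102.5 -141.5] (160, 248) 132.0 [ -2.1 -47.6  29.6] (168, 248) 135.0 [ -1.4 -44.4  27.2] 
(152, 256) 125.0 [ -2.1 -48.8  37.1] (160, 256) 124.0 [ -3.2 -45.   37.6] (168, 256) 133.0 [  1.1 -43.3  30.1] 
(152, 264) 121.0 [ -1.5 -46.9  42.1] (160, 264) 123.0 [ -0.9 -44.   40.2] (168, 264) 134.0 [  5.3 -42.8  30.4] 
(152, 272) 114.0 [ -2.9 -44.6  49.2] (160, 272) 122.0 [  2.1 -43.3  41.7] (168, 272) 135.0 [  9.5 -42.2  30.8] 
(152, 280) 113.0 [  0.  -43.9  50.5] (160, 280) 122.0 [  5.5 -42.6  42.8] (168, 280) 134.0 [ 12.3 -41.3  33.1] 
(152, 288) 113.0 [  3.1 -43.3  51.5] (160, 288) 122.0 [  8.4 -41.9  44.3] (168, 288) 133.0 [ 15.8 -40.6  34.4] 
(152, 296) 113.0 [  6.3 -42.8  52.4] (160, 296) 123.0 [ 12.7 -41.5  44.3] (168, 296) 346.0 [ 173.8  -77.4 -141.6] 
(337, 232) 319.0 [  46.6  102.8 -141.1] (345, 232) 318.0 [  44.4  111.4 -1
[... 467 characters left out ...]
 123.0 [-17.6  39.5  39.8] 
(337, 272) 147.0 [-0.3 43.  20.1] (345, 272) 134.0 [-8.2 41.2 31.9] (353, 272) 123.0 [-14.5  40.1  41.3] 
(337, 280) 274.0 [ 73.5  95.5 -86.6] (345, 280) 133.0 [-5.1 41.6 33.9] (353, 280) 123.0 [-11.  41.  42.] 
(337, 288) 269.0 [ 78.   95.  -79.8] (345, 288) 135.0 [-0.2 43.4 33.1] (353, 288) 123.0 [-7.6 41.7 43.1] 
(337, 296) 270.0 [ 85.7  96.8 -78. ] (345, 296) 254.0 [ 74.7  97.4 -64.7] (353, 296) 122.0 [-4.8 42.  44.9] 
[[-2.0000e-01  9.3000e-01  3.0000e-01  4.1603e+02]
 [ 9.8000e-01  1.9000e-01  6.0000e-02 -5.9500e+01]
 [ 0.0000e+00  3.1000e-01 -9.5000e-01  2.8857e+02]
 [ 0.0000e+00  0.0000e+00  0.0000e+00  1.0000e+00]] [493.44403949 -43.23937342 141.71288738]
```

Depth puts the open fingertips about 16 mm above the nominal TCP, so the first grip only caught the tongs' top edge. I'll move above the regrip spot and measure the tips again at 51 mm opening.

```bash
cat > tip.py <<'E'
from h import *
s=ctrl.read_state(); g=s['eef_pos']
for cam in('wrist','scene','top'):
    im,d=viewer.get_image(cam);r,c=np.nonzero(d>0);P=world(cam,np.c_[c,r],d[r,c])-g
    m=(abs(P[:,0])<16)&(np.abs(P[:,1])<65)&(P[:,2]>-60)&(P[:,2]<70)
    print(cam,m.sum(),np.sort(P[m,2])[[0,3,10,30]].round(1) if m.sum()>30 else '')
print(g,s['width'],rel([476.9,-59,17],np.pi+.152))
E
python3 -m creep '[{"jaw":0.19,"xyz":[10,-6,0],"angular":[0,0,0.03]},{"jaw":0.19,"xyz":[19,-12,0],"angular":[0,0,0.049]},{"jaw":0.19,"xyz":[19,-12,0],"angular":[0,0,0.049]},{"jaw":0.19,"xyz":[19,-12,0],"angular":[0,0,0.049]}]'|grep -v for; python3 tip.py
```

```text
clock: 15.88
eef_pos: [478.0, -58.8, 142.2]
tool_rot: [3.141, 0.0, -2.99]
width: 50.6
wrist 9659 [7.1 7.7 8.3 9.5]
scene 295 [ 8.  11.  13.1 19.8]
top 12 
[477.9834984  -58.84502472 142.18877051] 50.6238616826934 (array([  1.4,  -0.3, 125.2]), array([0.   , 0.   , 0.001]))
```

```bash
python3 -m creep '[{"jaw":1,"xyz":[-6,0,20],"angular":[0,0,0]},{"jaw":1,"xyz":[-12.8,0,60],"angular":[0,0,0]},{"jaw":1,"xyz":[-12.8,0,100],"angular":[0,0,0]},{"jaw":1,"xyz":[-12.8,0,130],"angular":[0,0,0]},{"jaw":1,"xyz":[-12.8,0,144],"angular":[0,0,0]},{"jaw":0.6,"xyz":[-12.8,0,144],"angular":[0,0,0]},{"jaw":0.4,"xyz":[-12.8,0,144],"angular":[0,0,0]},{"jaw":0.2,"xyz":[-12.8,0,144],"angular":[0,0,0]},{"jaw":0.2,"xyz":[-12.8,0,144],"angular":[0,0,0]},{"jaw":0.2,"xyz":[-12.8,0,144],"angular":[0,0,0]}]'; python3 tilt.py
```

```text
clock: 17.27
eef_pos: [491.8, -56.8, -0.2]
tool_rot: [-3.141, 0.003, -2.989]
force: [-0.2, 0.7, 8.2]
width: 51.1
gripper_force: 7.0
[[-118.0, 15.0], [-112.0, 15.0], [-108.0, 25.0], [-102.0, 25.0], [-98.0, 26.0], [-92.0, 25.0], [-88.0, 25.0], [-82.0, 25.0], [-78.0, 25.0], [-72.0, 25.0], [-68.0, 25.0], [-62.0, 25.0], [-58.0, 25.0], [-52.0, 25.0], [-48.0, 25.0], [-42.0, 25.0], [-38.0, 24.0], [-32.0, 24.0], [-28.0, 24.0], [-22.0, 25.0], [-18.0, 74.0]]
slope [ 0.2394297  40.52259677] yaw 0.15241686153614356 [ 4.91769178e+02 -5.68006294e+01 -2.01177094e-01] [-3.14108370e+00  3.08166495e-03 -2.98917579e+00] [ 0.07514683  0.80176851 -0.02499103  2.09792422  0.07512786  0.23958582
  1.70804382]
```

```bash
python3 -m creep '[{"jaw":0.2,"xyz":[0,0,-8],"angular":[0,0,0]},{"jaw":0.2,"xyz":[0,0,-25],"angular":[0,0,0]},{"jaw":0.2,"xyz":[0,0,-55],"angular":[0,0,0]},{"jaw":0.2,"xyz":[0,0,-90],"angular":[0,0,0]},{"jaw":0.2,"xyz":[0,0,-120],"angular":[0,0,0]},{"jaw":0.2,"xyz":[0,0,-140],"angular":[0,0,0]},{"jaw":0.2,"xyz":[0,0,-145],"angular":[0,0,0]}]'; python3 tilt.py; python3 look.py 7
```

```text
clock: 18.2
eef_pos: [491.3, -57.0, 145.3]
tool_rot: [-3.141, 0.003, -2.99]
force: [-0.3, -0.9, -0.9]
width: 51.2
gripper_force: 5.4
[[-118.0, 14.0], [-112.0, 14.0], [-108.0, 24.0], [-102.0, 25.0], [-98.0, 25.0], [-92.0, 25.0], [-88.0, 24.0], [-82.0, 24.0], [-78.0, 25.0], [-72.0, 24.0], [-68.0, 25.0], [-62.0, 25.0], [-58.0, 24.0], [-52.0, 25.0], [-48.0, 25.0], [-42.0, 25.0], [-38.0, 24.0], [-32.0, 24.0], [-28.0, 24.0], [-22.0, 24.0], [-18.0, 75.0]]
slope [ 0.2513221  41.00229077] yaw 0.15199598345400714 [491.2732784  -57.02839292 145.34207651] [-3.14075432  0.00340354 -2.98959667] [ 0.09815626  0.52997737 -0.05664075  2.02894101  0.05246001  0.58050131
  1.7282851 ]
[491.  -57.  144.9] -6.131
top blue 24
L 12 x [ 92.7 107.1 119.1] y [31.2 35.  38.6] z [20.2 22.1 24.8]
R 12 x [110.3 122.5 130.7] y [-34.6 -33.2 -30.8] z [19.4 21.9 26.4]
scene blue 101
L 34 x [ 52.9 125.8 137. ] y [27.5 36.4 38.9] z [ 7.5 20.8 24.1]
R 67 x [ 52.4 104.6 134.4] y [-34.  -29.  -20.5] z [ 4.5 18.5 24.8]
```

```bash
python3 - <<'E'
from h import *
print(rel([455.4,291.6,130],np.pi+.2))
E
```

```text
(array([-18.5, 349.7,  13.2]), array([ 0.   , -0.   , -0.048]))
```

```bash
python3 -m creep '[{"jaw":0.2,"xyz":[0,10,0],"angular":[0,0,0]},{"jaw":0.2,"xyz":[-2,32,0],"angular":[0,0,-0.005]},{"jaw":0.2,"xyz":[-4,68,0],"angular":[0,0,-0.01]},{"jaw":0.2,"xyz":[-6,112,0],"angular":[0,0,-0.015]},{"jaw":0.2,"xyz":[-9,160,0],"angular":[0,0,-0.02]},{"jaw":0.2,"xyz":[-11,208,0],"angular":[0,0,-0.025]},{"jaw":0.2,"xyz":[-13,255,2],"angular":[0,0,-0.03]},{"jaw":0.2,"xyz":[-15,295,5],"angular":[0,0,-0.04]},{"jaw":0.2,"xyz":[-17,325,8],"angular":[0,0,-0.045]},{"jaw":0.2,"xyz":[-18,343,12],"angular":[0,0,-0.048]},{"jaw":0.2,"xyz":[-18.5,349.7,13],"angular":[0,0,-0.048]},{"jaw":0.2,"xyz":[-18.5,349.7,13],"angular":[0,0,-0.048]}]'; python3 tilt.py|tail -1|cut -c1-200; python3 look.py 8
python3 - <<'E'
from h import *
for cam in('top','scene'):
    im,d=viewer.get_image(cam);P=cloud(cam,d>0,d)
    for n,cx,cy in(('egg',564,314.6),):
        E=P[(np.hypot(P[:,0]-cx,P[:,1]-cy)<30)&(P[:,2]>46)&(P[:,2]<90)]
        from scipy.optimize import least_squares
        f=lambda p:np.sqrt(((E[:,0]-p[0])/22)**2+((E[:,1]-p[1])/22)**2+((E[:,2]-57)/28.5)**2)-1
        print(cam,len(E),least_squares(f,[cx,cy],loss='soft_l1',f_scale=.1).x)
import numpy as np
a=cv2.imread('pics/top8.png')[120:320,80:300];b=cv2.imread('pics/scene8.png')[80:300,290:512]
c=np.zeros((390,790,3),'uint8');c[:355,:390]=cv2.resize(a,(390,355));c[:,400:]=cv2.resize(b,(390,390));cv2.imwrite('pics/c8.png',c)
E
```

```text
clock: 19.85
eef_pos: [455.7, 290.8, 129.8]
tool_rot: [-3.141, -0.001, -2.942]
force: [-0.1, -0.4, -0.6]
width: 51.2
gripper_force: 5.4
  1.1347113 ]
[455.9 290.2 130. ] -6.084
top blue 61
L 31 x [ 94.  112.9 131.7] y [29.9 34.7 37. ] z [ 8.6 20.5 25.1]
R 30 x [ 51.8 110.6 129.3] y [-37.2 -34.  -25.6] z [13.7 21.4 25.9]
joint 66 -103.9 -0.3 [ 8.4 20.3 28.7]
scene blue 110
L 66 x [ 51.5 104.  132.9] y [24.2 32.8 36.4] z [ 4.3 18.2 25.2]
R 44 x [ 53.5 122.9 135.3] y [-35.7 -32.9 -24.3] z [ 2.1 19.3 25.6]
top 167 [564.109711   314.43618306]
scene 295 [564.71520315 314.82213448]
```

View pics/c8.png

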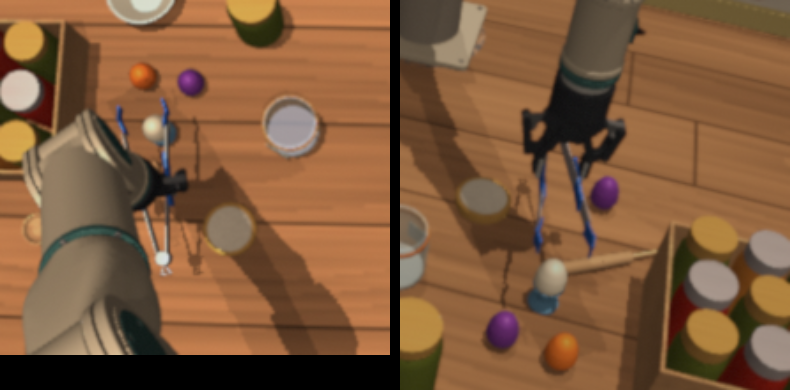

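The white egg sits between the open tips, clear of the other eggs. Correct 2 mm to the left and descend.

```bash
python3 -m creep '[{"jaw":0.2,"xyz":[0.3,2,6],"angular":[0,0,0]},{"jaw":0.2,"xyz":[0.3,2,18],"angular":[0,0,0]},{"jaw":0.2,"xyz":[0.3,2,32],"angular":[0,0,0]},{"jaw":0.2,"xyz":[0.3,2,47],"angular":[0,0,0]},{"jaw":0.2,"xyz":[0.3,2,62],"angular":[0,0,0]},{"jaw":0.2,"xyz":[0.3,2,75],"angular":[0,0,0]},{"jaw":0.2,"xyz":[0.3,2,83],"angular":[0,0,0]},{"jaw":0.2,"xyz":[0.3,2,85],"angular":[0,0,0]},{"jaw":0.2,"xyz":[0.3,2,85],"angular":[0,0,0]}]'; python3 look.py 9; python3 - <<'E'
from h import *
a=cv2.imread('pics/top9.png')[150:230,120:220];b=cv2.imread('pics/scene9.png')[160:280,310:460]
c=np.zeros((390,790,3),'uint8');c[:312,:390]=cv2.resize(a,(390,312));c[:312,400:]=cv2.resize(b,(390,312));cv2.imwrite('pics/c9.png',c)
E
```

```text
clock: 21.22
eef_pos: [455.3, 293.6, 45.4]
tool_rot: [3.141, 0.0, -2.941]
force: [0.1, 0.1, -2.3]
width: 51.4
gripper_force: 5.4
[455.3 293.6  45.4] -6.083
top blue 54
L 26 x [ 94.1 113.4 130.9] y [29.6 33.8 36.9] z [ 8.  18.9 27.1]
R 28 x [ 52.4 107.  127. ] y [-37.  -33.8 -15.4] z [ 5.9 21.6 28. ]
joint 388 -117.3 -3.1 [-50.7 -45.2  24.8]
scene blue 93
L 60 x [ 53.2 107.  128.4] y [24.1 33.3 38.2] z [ 3.2 17.9 26.8]
R 33 x [ 51.8 121.3 134.3] y [-35.3 -32.7 -21.3] z [ 9.7 22.1 25.5]
joint 41 -124.4 -10.2 [-50.2 -46.1 -43.4]
```

View pics/c9.png

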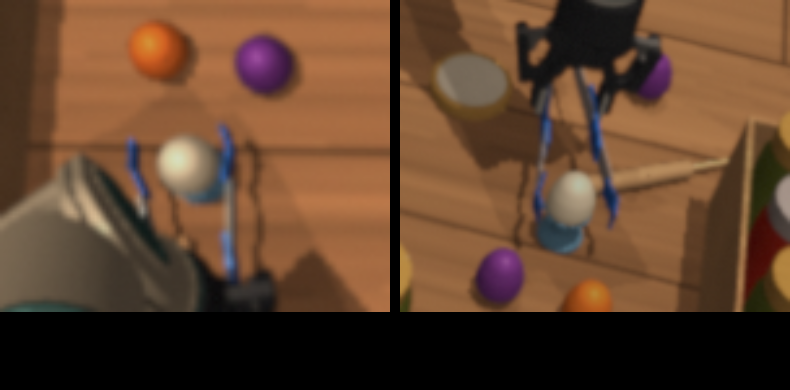

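```bash
python3 -m creep '[{"jaw":0.12,"xyz":[0,0,0],"angular":[0,0,0]},{"jaw":0.06,"xyz":[0,0,0],"angular":[0,0,0]},{"jaw":0.0,"xyz":[0,0,0],"angular":[0,0,0]},{"jaw":-0.04,"xyz":[0,0,0],"angular":[0,0,0]},{"jaw":-0.08,"xyz":[0,0,0],"angular":[0,0,0]},{"jaw":-0.08,"xyz":[0,0,0],"angular":[0,0,0]}]'
```

```text
clock: 22.08
eef_pos: [455.1, 293.2, 45.2]
tool_rot: [-3.141, -0.0, -2.942]
force: [0.6, -1.6, 0.7]
width: 40.1
gripper_force: 32.9
```

```bash
python3 -m creep '[{"jaw":-0.08,"xyz":[0,0,0],"angular":[0,0,0]},{"jaw":-0.08,"xyz":[0,0,-4],"angular":[0,0,0]},{"jaw":-0.08,"xyz":[0,0,-12],"angular":[0,0,0]},{"jaw":-0.08,"xyz":[0,0,-25],"angular":[0,0,0]},{"jaw":-0.08,"xyz":[0,0,-42],"angular":[0,0,0]},{"jaw":-0.08,"xyz":[0,0,-60],"angular":[0,0,0]},{"jaw":-0.08,"xyz":[0,0,-78],"angular":[0,0,0]},{"jaw":-0.08,"xyz":[0,0,-94],"angular":[0,0,0]},{"jaw":-0.08,"xyz":[0,0,-104],"angular":[0,0,0]},{"jaw":-0.08,"xyz":[0,0,-108],"angular":[0,0,0]},{"jaw":-0.08,"xyz":[0,0,-108],"angular":[0,0,0]}]'
cat > egg.py <<'E'
from h import *
import sys
from scipy.optimize import least_squares
s=ctrl.read_state();g=s['eef_pos'];th=s['tool_rot'][2]-np.pi;t=g+[111.5*np.cos(th),111.5*np.sin(th),12.5];print('tip exp',t.round(1))
for cam in('top','scene'):
    im,d=viewer.get_image(cam);cv2.imwrite(f'pics/{cam}{sys.argv[1]}.png',im[:,:,::-1]);r,c=np.nonzero(d>0);P=world(cam,np.c_[c,r],d[r,c]);C=im[r,c].astype(int)
    m=(np.linalg.norm(P-t,axis=1)<36)&(C[:,2]<C[:,0]+10)&(C.min(1)>70)
    E=P[m]
    f=lambda p:np.sqrt(((E[:,0]-p[0])/22)**2+((E[:,1]-p[1])/22)**2+((E[:,2]-p[2])/28.5)**2)-1
    print(cam,m.sum(),'egg',least_squares(f,t,loss='soft_l1',f_scale=.1).x.round(1),'top z',np.percentile(E[:,2],98).round(1))
    J=P[(np.hypot(P[:,0]-573,P[:,1]-100)<70)&(P[:,2]>80)&(P[:,2]<96)];print('jar',len(J),circ(J))
    Q=P[(np.hypot(P[:,0]-564,P[:,1]-315)<32)&(P[:,2]>33)&(P[:,2]<46)];print('cup',len(Q),np.median(Q,0).round(1) if len(Q) else '')
E
python3 egg.py a
```

```text
clock: 23.45
eef_pos: [455.0, 293.5, 153.2]
tool_rot: [-3.142, -0.0, -2.941]
force: [-0.1, 0.1, -0.5]
width: 39.8
gripper_force: 32.9
tip exp [564.2 315.6 165.7]
top 232 egg [563.5 317.6 163.5] top z 193.5
jar 145 (array([571.09048713,  99.19012192]), np.float64(39.67249010560916))
cup 83 [560.9 308.5  38.9]
scene 361 egg [563.8 317.7 163.4] top z 192.3
jar 227 (array([575.47254231, 100.57933581]), np.float64(39.451311429504216))
cup 143 [557.7 318.6  39.4]
```

```bash
python3 -m creep '[{"jaw":-0.08,"xyz":[1,-6,0],"angular":[0,0,0]},{"jaw":-0.08,"xyz":[3,-20,0],"angular":[0,0,0]},{"jaw":-0.08,"xyz":[7,-42,0],"angular":[0,0,0]},{"jaw":-0.08,"xyz":[11,-70,0],"angular":[0,0,0]},{"jaw":-0.08,"xyz":[16,-100,0],"angular":[0,0,0]},{"jaw":-0.08,"xyz":[20,-130,0],"angular":[0,0,0]},{"jaw":-0.08,"xyz":[25,-158,0],"angular":[0,0,0]},{"jaw":-0.08,"xyz":[29,-182,0],"angular":[0,0,0]},{"jaw":-0.08,"xyz":[32,-200,4],"angular":[0,0,0]},{"jaw":-0.08,"xyz":[33.5,-210,10],"angular":[0,0,0]},{"jaw":-0.08,"xyz":[33.6,-214,15],"angular":[0,0,0]},{"jaw":-0.08,"xyz":[33.6,-214,18],"angular":[0,0,0]}]'
python3 -m creep '[{"jaw":-0.08,"xyz":[0,0,0],"angular":[0,0,0]},{"jaw":-0.08,"xyz":[0,0,0],"angular":[0,0,0]},{"jaw":-0.08,"xyz":[0,0,0],"angular":[0,0,0]}]'; python3 egg.py b; python3 - <<'E'
from h import *
a=cv2.imread('pics/topb.png')[130:250,140:290];b=cv2.imread('pics/sceneb.png')[100:300,230:450]
c=np.zeros((390,790,3),'uint8');c[:312,:390]=cv2.resize(a,(390,312));c[:355,400:]=cv2.resize(b,(390,355));cv2.imwrite('pics/cb.png',c)
E
```

```text
clock: 25.05
eef_pos: [464.6, 77.3, 134.8]
tool_rot: [3.141, -0.0, -2.941]
force: [0.8, -0.0, -1.1]
width: 39.6
gripper_force: 32.9
clock: 25.42
eef_pos: [464.8, 77.5, 135.3]
tool_rot: [3.141, 0.0, -2.941]
force: [0.4, -0.7, -1.7]
width: 40.1
gripper_force: 32.9
tip exp [574.1  99.7 147.8]
top 138 egg [572.4 102.8 145.9] top z 176.7
jar 68 (array([571.56337093,  99.12838417]), np.float64(39.67588225911771))
cup 120 [564.1 317.5  38.6]
scene 350 egg [574.1 102.5 145.3] top z 174.5
jar 180 (array([575.33032511, 101.04832646]), np.float64(39.36752362021322))
cup 144 [558.  317.8  39.4]
```

View pics/cb.png

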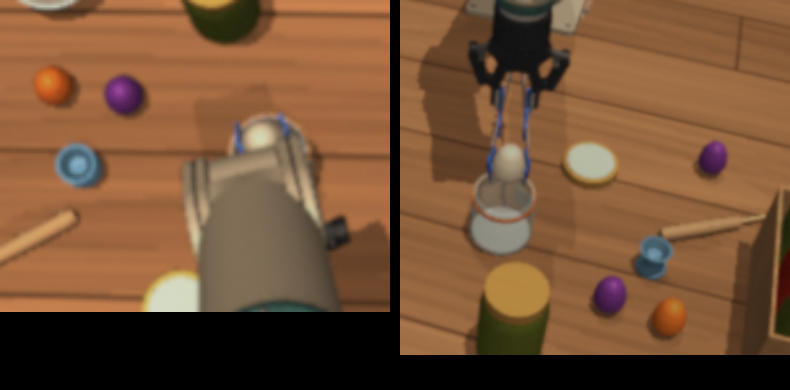

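The egg is centred over the jar to within about 2 mm, with its underside about 3 cm above the rim. The cup and jar are standing where they were, so I'll hand in.

```bash
python3 -c "
from cell import ctrl
print(ctrl.finish_job())"
```

```text
the job is handed in; nothing more can be done
None
```

I handed the job in at about 25 s: the tongs still grip the white egg, its underside about 3 cm above the jar rim and centred to within about 3 mm, but on the way the tongs slipped out of the gripper onto clear table while I was levelling them, and I picked them up again from there before touching the egg.

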